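Date the bottle and pack the gift tray

TASK

Start a new gift tray at the bottling bench: first turn the counter's reset knob back to its zero stop. After that, press the foot of the small amber bottle squarely down on the date coder's sprung plate until the plate is fully down, keep it there for about half a second, then pack the bottle and all the flasks, cup boxes and tins standing on the bench (their number varies) upright side by side on the floor of the cardboard tray, and leave the tape dispenser, tape roll, mug and cap tub where they are.

Things in the scene. Friction and masses are not known exactly. Their poses are not given: they have to be found in the camera images.
- tray: shallow open cardboard packing tray fixed to the bench: outside 148 (its x) by 212 (its y) by 55 high, walls 6, floor 6 thick, so inside 136 by 200 and 49 deep. Origin: centre of its underside; z up. Its inside just holds six goods standing in two rows of three (rows along its y).
- bottle: small amber glass bottle with paper label and black cap, standing: body 58 in diameter up to 98-105 high, sloping shoulder, neck 28 in diameter from 122 to the top at 165; 0.4 kg. Origin: centre of its underside; z up its axis. There is always one.
- counter: carton counter fixed to the bench: grey block 110 (x) by 100 (y) by 50 high, with the reset knob in the middle of its top. Origin: centre of its underside.
- reset_knob (a joint): angle of the reset knob, rad: 0 at its zero stop (a hard stop), grows as it turns clockwise seen from above (up to 4.5); turn it anticlockwise to go back. Starts between 1.7 and 3.4. Slight friction (0.04 N m) keeps it where it is left.
- reset_knob_grip (a point): point on the knob's vertical axis, 31 above the underside of the knob and 87 above the bench; its axes turn with the knob. The knob is a black disc 56 in diameter, 8 thick, with an upright bar grip 53 long (along this point's x), 14 wide (y) and reaching 7 above and 23 below this point; a white mark on the bar's -x half is the pointer. At the zero stop x of the bar is along x of the counter.
- coder: date coder fixed to the bench: grey block 110 by 110 by 35 high with a sprung round steel plate on top. Origin: centre of its underside.
- plate (a joint): how far the coder's plate is pressed down, m: 0 up, 0.010 at its bottom stop. Spring: about 6 N to start, 16 N fully down (the bottle's own weight of about 4 N counts towards this); springs back when released.
- plate_top (a point): centre of the top face of the coder's sprung round plate (84 in diameter), 54 above the bench when up; goes down with the plate.
- box1: cardboard cup box, 60 by 60 by 105 high with a dark band, standing upright; 0.18 kg, most of it low down (centre of mass about 30 above the foot). Origin: centre of its underside; x and y square to its sides.
- box2: a second cardboard cup box, the same as box1.
- tin: plain aluminium tin, an upright cylinder 60 in diameter and 105 high; 0.22 kg, most of it low down (centre of mass about 30 above the foot). Origin: centre of its underside; z up.
- flask1: white ceramic flask with a thin blue line, standing: body 62 in diameter up to 72-80 high, sloping shoulder, neck 30 in diameter from 98 to the top at 138; 0.3 kg, most of it low down (centre of mass about 30 above the foot). Origin: centre of its underside; z up.
- flask2: a second white ceramic flask, the same as flask1.
- tape_dispenser: white tape dispenser, 60 by 150 by about 110 high, a bystander. Origin: centre of its underside.
- tape_roll: roll of brown tape lying flat, 100 in diameter, 48 high, a bystander. Origin: centre of its underside.
- mug: blue mug, 80 in diameter and 90 high with a handle at its y, a bystander. Origin: centre of its underside.
- cap_tub: shallow blue plastic tub, 120 by 160 by 50 high, a bystander. Origin: centre of its underside.

How it is judged:
By the outcome, as a careful person would: the job done as asked, in the order asked, and still so for the second after the job is handed in, with the robot touching nothing.
Of flask1, flask2, box1, box2, tin only 3 to 5 are there at a start; the rules pass over those that are not, and their reading is None.
At some moment in a run one of flask1, flask2, box1, box2, tin may be knocked a few centimetres aside while the robot is not near it.
It also fails if it takes over 210 s, if anything falls off the work surface, if the arm or the gripper's body presses on something with over 40 N, if the wrist force passes 120 N, or if a joint passes its speed limit or range.

ROBOT

A 6-joint arm with a two-finger parallel gripper is mounted at the origin on the work surface. World frame = base frame: x ahead of the robot, y to its left, z up, the work surface at z = 0. Lengths are in mm, angles in rad, forces in N, time in s.
With the tool pointing down it reaches from about 250 to 850 mm from the base axis. Payload 12.5 kg.
Tool frame: the origin (TCP) lies midway between the tips of the shut fingers; the grasp point (between the pads) lies arm.hold_point_z behind it (arm.hold_point_z is the distance from the TCP to the grasp point, in mm); z points along the fingers, y is the line along which they close (so a half turn about z gives the same grasp; the last joint's range is limited). The gripper opens to 93 mm and grips with 3 to 60 N. Pads are 15 mm wide; open, the fingers measure 128 mm over their backs; the gripper's body (75 mm by 188 mm) begins 65 mm behind the grasp point.
Start: joints at [-1.316, 0.351, 1.652, -0, 1.139, -0.085], TCP at [183.333, -518.53, 218.633] pointing down, gripper open.
Joint ranges: [-2.75, 2.75], [-0.79, 2.1], [0.01, 2.65], [-1.57, 4.71], [0.07, 3.14], [-2.87, 2.87]. Speed limits (rad/s): [2.22, 2.22, 2.79, 3.14, 3.14, 3.14].

INTERFACE

Orientations are given as a rotation vector (axis times angle).
In Python, from cell import arm gives the robot as it stands. Calls block until the motion is done:
- arm.move_ptp(position, orientation): joint-space move of the TCP to a pose.
- arm.move_l(position, orientation=None, velocity=150, force_limit=None): straight line of the TCP; orientation=None keeps the orientation; velocity is the mean speed in mm/s. With force_limit (N) it stops when the force on the tool has changed by that much, and returns True; else False.
- arm.set_joints(angles): joint-space move.
- arm.open() and arm.close(squeeze=None): open the fingers fully, or close them until they stop; squeeze is the grip in N (None keeps the last).
- arm.hold(seconds).
- arm.ik(position, orientation): joint angles nearest the present ones, or None.
- arm.snapshot(name): name is "side" or "top" or "wrist"; returns the picture (420x560x3 uint8, blue, green, red); there is no depth.
- arm.camera_params(name): a dict with "intrinsics" (3x3 intrinsics, pixels), "dist" ([k1, k2, p1, p2, k3] as OpenCV has them; the pictures are not rectified), "rvec" (rotation vector, rad) and "tvec" (3), from world to camera coordinates, as OpenCV has them; the wrist camera has in their place "T_tool_cam" (4x4, takes a point from camera to tool coordinates, whose origin is the TCP and whose axes are the flange's). Camera axes: x right, y down, z forward; pixel columns grow to the right and rows downward; lengths in mm; the calibration is good to about 2 mm. A picture is of the moment at which its call begins: read the wrist's pose just before it. camera_params takes no time and is no camera call.
A pose or a line that the arm cannot do raises arm.PlanningError and nothing moves.
- arm.sign_off(): hands the job in; it is judged then, once.
Readings, each from a call of its own:
- arm.get_t(): time.
- arm.get_joints(): joint angles.
- arm.get_dq(): joint speeds.
- arm.get_effort(): joint torques, N m.
- arm.get_ee_pos(): TCP position.
- arm.get_orientation(): TCP orientation.
- arm.get_wrist_force(): force on the tool from outside, world axes, zero at the start.
- arm.get_moment(): the same for the moment, N m.
- arm.get_grip_width(): opening from 0.0 (shut) to 1.0 (fully open).
- arm.get_gripper_force(): force on a finger pad.
Only numpy, scipy, OpenCV 4.12 (cv2) and the standard library are available. Lean on these libraries where they do the work, as an engineer would, in place of code of your own. Each camera call takes 0.05 s, during which the arm holds its last target. There are 200 camera calls.

## Working session

There is one attempt and no reset: what is moved stays moved. The work goes in short steps, each a Python script; the robot and the scene stay as the last script left them, time stands still between calls to the robot, and variables do not carry over. Pictures are saved under pics/ and viewed, at most 14 in all, crops included, and the job is handed in when it is done.

```bash
ls; mkdir -p pics
python3 - <<'E'
from cell import arm
import cv2
for n in("top","side"):
    cv2.imwrite(f"pics/{n}0.png",arm.snapshot(n))
    print(n,arm.camera_params(n))
print(arm.camera_params("wrist"),arm.hold_point_z,arm.get_t(),arm.get_orientation(),arm.get_wrist_force())
E
```

```text
cell.py
pics
top {'intrinsics': array([[490.80154755,   0.        , 276.14043151],
       [  0.        , 490.80154755, 211.19721168],
       [  0.        ,   0.        ,   1.        ]]), 'dist': array([-0.14902097,  0.        ,  0.        ,  0.        ,  0.        ]), 'rvec': array([ 2.14944794, -2.1984832 ,  0.12297601]), 'tvec': array([  47.14765154,  585.40800456, 1477.18179538])}
side {'intrinsics': array([[471.98595292,   0.        , 278.76839739],
       [  0.        , 471.98595292, 212.6841323 ],
       [  0.        ,   0.        ,   1.        ]]), 'dist': array([-0.07488555,  0.        ,  0.        ,  0.        ,  0.        ]), 'rvec': array([ 0.1953535 , -2.74221232,  1.365748  ]), 'tvec': array([ 599.56853995,   70.94681586, 1319.3689525 ])}
{'intrinsics': array([[317.37619792,   0.        , 281.65959082],
       [  0.        , 317.37619792, 207.39395938],
       [  0.        ,   0.        ,   1.        ]]), 'dist': array([-0.07223339,  0.        ,  0.        ,  0.        ,  0.        ]), 'T_tool_cam': array([[ 3.30148946e-04, -9.68187524e-01, -2.50225516e-01,
         6.80578785e+01],
       [ 9.99999780e-01,  1.75532589e-04,  6.40224120e-04,
         1.37723422e-01],
       [-5.75934273e-04, -2.50225672e-01,  9.68187369e-01,
        -1.66528827e+02],
       [ 0.00000000e+00,  0.00000000e+00,  0.00000000e+00,
         1.00000000e+00]])} 18.8 0.1 [-3.09534358e+00 -5.31063637e-01  1.37196633e-04] [0.65695882 0.50575198 0.59389453]
```

View pics/top0.png

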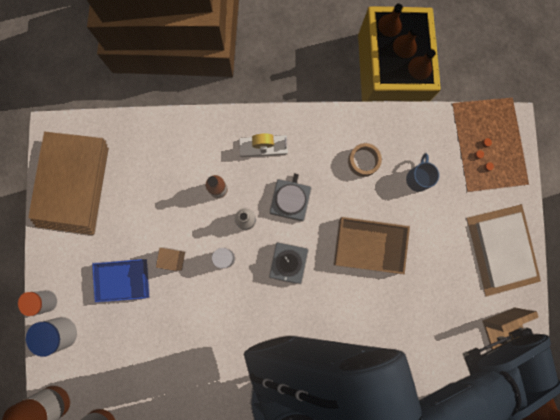

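View pics/side0.png

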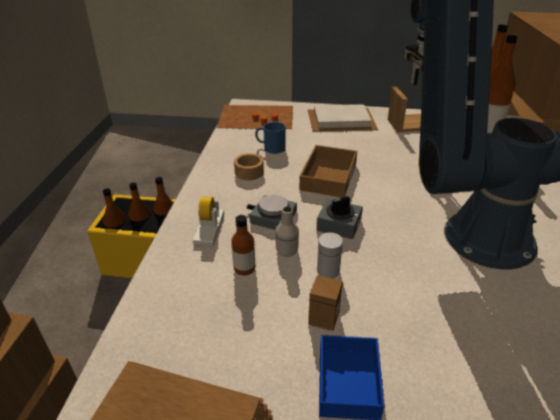

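The top view shows the bottle (217,186), one flask (246,218), the tin (222,258), one box (170,259), the coder (290,200), the counter (288,263) and the tray (372,246). Next I'll get rough positions and wrist close-ups.

```bash
cat > h.py <<'E'
from cell import arm
import numpy as np, cv2
from scipy.spatial.transform import Rotation as R
def down(yaw):
    c,s=np.cos(yaw),np.sin(yaw)
    return R.from_matrix(np.array([[c,s,0],[s,-c,0],[0,0,-1.]])).as_rotvec()
def cam(name):
    """K, dist, world->camera R,t at this moment"""
    p=arm.camera_params(name)
    if name!="wrist": return p["intrinsics"],p["dist"],R.from_rotvec(p["rvec"]).as_matrix(),p["tvec"]
    T=np.eye(4);T[:3,:3]=R.from_rotvec(arm.get_orientation()).as_matrix();T[:3,3]=arm.get_ee_pos()
    M=np.linalg.inv(T@p["T_tool_cam"]);return p["intrinsics"],p["dist"],M[:3,:3],M[:3,3]
def unproj(c,px,z):
    K,d,Rm,t=c
    u=cv2.undistortPoints(np.array(px,float).reshape(-1,1,2),K,d)[:,0]
    r=np.c_[u,np.ones(len(u))]@Rm; o=-Rm.T@t
    return (o+r*((z-o[2])/r[:,2])[:,None])[:,:2]
def proj(c,P):
    K,d,Rm,t=c
    return cv2.projectPoints(np.array(P,float).reshape(-1,3),cv2.Rodrigues(Rm)[0],t,K,d)[0][:,0]
def shot(name,f):
    c=cam(name);im=arm.snapshot(name);cv2.imwrite(f"pics/{f}.png",im)
    np.save(f"pics/{f}.npy",np.array([*c],dtype=object),allow_pickle=True);return c,im
E
python3 - <<'E'
from h import *
c=cam("top")
for n,px,z in[("bottle",(217,182),165),("flask",(244,215),138),("tin",(222,256),105),("box",(170,257),105),("coder",(291,198),54),("counter",(288,262),87),("tray",(372,246),55),("tub",(121,281),50)]:
    print(n,unproj(c,[px],z)[0].round())
E
```

```text
bottle [659. 200.]
flask [566. 127.]
tin [452. 195.]
box [452. 346.]
coder [623. -12.]
counter [430.   3.]
tray [ 472. -253.]
tub [382. 509.]
```

Run:
```python
from h import *
arm.move_ptp([560,-110,320],down(0)); arm.hold(.3)
shot("wrist","wA"); print(arm.get_joints())
arm.move_ptp([560,230,320],down(0)); arm.hold(.3)
shot("wrist","wB"); print(arm.get_t(),arm.get_joints())
for f in("wA","wB"):
    im=cv2.imread(f"pics/{f}.png");cv2.imwrite(f"pics/{f}_v.png",cv2.resize(im,(800,600),interpolation=cv2.INTER_CUBIC))
```

```text
[-2.75920902e-01  3.07382156e-01  1.46046498e+00 -3.56462207e-05
  1.37377017e+00  1.29516698e+00]
4.1167 [3.12025413e-01 3.76123822e-01 1.36501502e+00 1.90880356e-06
 1.40038584e+00 1.88352186e+00]
```

View pics/wA_v.png

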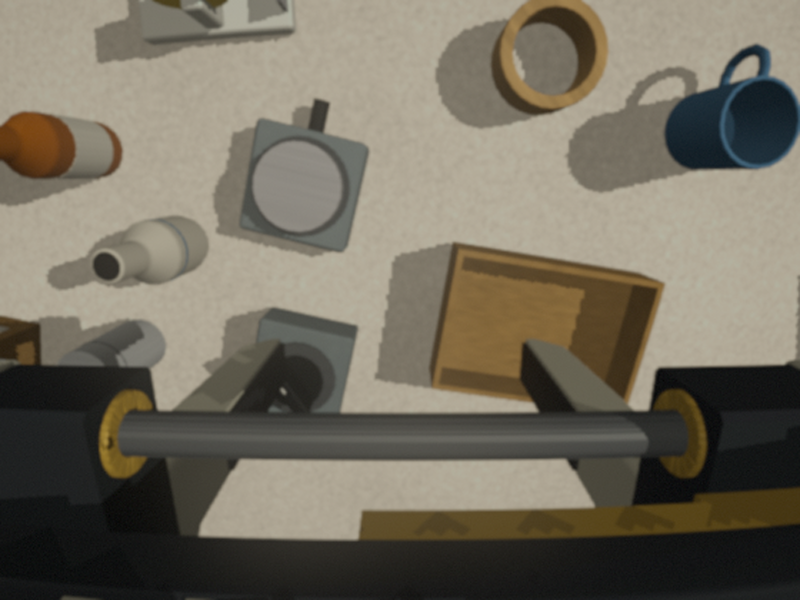

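View pics/wB_v.png

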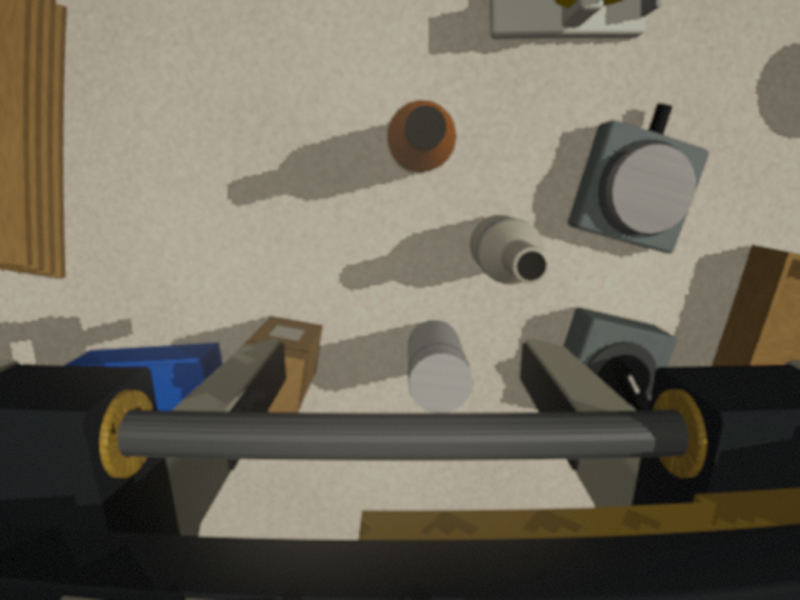

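These show both stations and the tray, but the gripper hides everything below row 340, including the knob. I'll retake them from further back.

Run:
```python
from h import *
for f,y in(("wC",-120),("wD",210)):
    arm.move_ptp([350,y,320],down(0)); arm.hold(.3)
    c,im=shot("wrist",f)
    im=im[:300];cv2.imwrite(f"pics/{f}_v.png",cv2.resize(im,(800,429),interpolation=cv2.INTER_CUBIC))
```

```text
(no output)
```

View pics/wC_v.png

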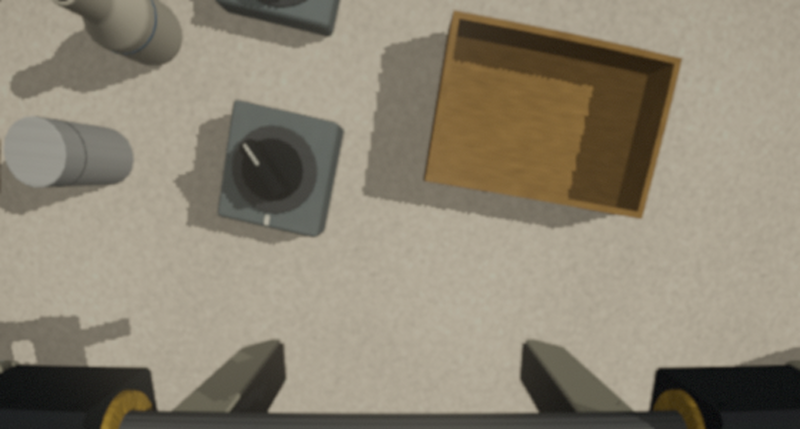

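View pics/wD_v.png

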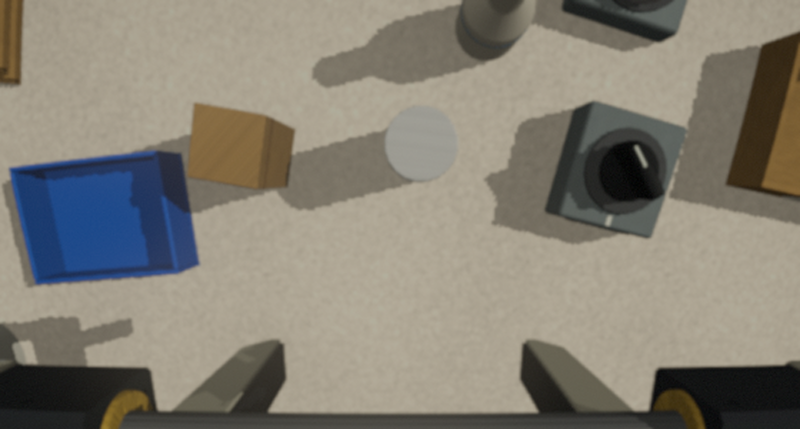

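wC shows the counter's top corners (236,100), (343,127), (323,236) and (219,215), its zero tick at (267,219), and the pointer mark from about (244,144) to (257,164). The tray rim corners are (456,11), (680,59), (641,217) and (425,181). wD shows the tin top at (421,143) and the box top corners (195,103), (268,116), (261,188) and (189,178).

Run:
```python
from h import *
L=lambda f:np.load(f"pics/{f}.npy",allow_pickle=True)
def load(f): return tuple(np.asarray(a,float) for a in L(f))
s=.7
A,B,C,D=map(load,("wA","wB","wC","wD"))
def q(n,c,px,z):
    P=unproj(c,np.array(px)*s,z);print(n,P.mean(0).round(1),P.round(0).tolist() if len(P)>1 else "")
    if len(P)==4:
        e=[P[(i+1)%4]-P[i] for i in range(4)];print("  len",[round(np.linalg.norm(v)) for v in e],"ang",[round(float(np.arctan2(v[1],v[0])),3) for v in e])
    if len(P)==2: v=P[0]-P[1];print("  ang",np.arctan2(v[1],v[0]))
q("counterC",C,[(236,100),(343,127),(323,236),(219,215)],50)
q("counterD",D,[(593,101),(685,127),(651,237),(547,210)],50)
q("tickC",C,[(267,219)],50)
q("markC",C,[(244,144),(257,164)],94)
q("markD",D,[(635,146),(647,166)],94)
q("trayC",C,[(456,11),(680,59),(641,217),(425,181)],55)
q("boxD",D,[(195,103),(268,116),(261,188),(189,178)],105)
q("tinD",D,[(421,143)],105); q("tinC",C,[(36,152)],105); q("tinB",B,[(440,379)],105)
q("bottleB",B,[(426,128)],165)
q("flaskB",B,[(530,265)],138);q("flaskA",A,[(108,264)],138)
q("plateA",A,[(298,186)],54);q("plateB",B,[(651,188)],54)
q("coderB",B,[(612,121),(707,153),(670,252),(570,223)],35)
q("coderA",A,[(259,119),(368,148),(343,250),(240,228)],35)
```

```text
counterC [427.1  -5.5] [[491.0, 32.0], [466.0, -66.0], [366.0, -44.0], [386.0, 56.0]]
  len [101, 103, 102, 107] ang [-1.822, 2.925, 1.366, -0.23]
counterD [429.4   2.5] [[491.0, 34.0], [470.0, -58.0], [366.0, -36.0], [391.0, 70.0]]
  len [94, 107, 109, 106] ang [-1.79, 2.937, 1.339, -0.352]
tickC [382.1   9.5] 
markC [440.1   7. ] [[448.0, 12.0], [432.0, 2.0]]
  ang 0.5465215504709009
markD [440.1   5.7] [[448.0, 12.0], [432.0, -1.0]]
  ang 0.6523695082134191
trayC [ 473.9 -257.7] [[563.0, -167.0], [530.0, -372.0], [386.0, -350.0], [417.0, -141.0]]
  len [208, 145, 211, 148] ang [-1.732, 2.988, 1.422, -0.173]
boxD [446. 351.] [[481.0, 376.0], [469.0, 316.0], [413.0, 326.0], [422.0, 386.0]]
  len [60, 57, 61, 60] ang [-1.762, 2.979, 1.422, -0.177]
tinD [447.4 193.8] 
tinC [446.4 191.5] 
tinB [451.7 194.3] 
bottleB [662.6 212.7] 
flaskB [563.7 128.5] 
flaskA [565. 126.] 
plateA [622.8 -13.6] 
plateB [623.1  -8.3] 
coderB [622.4  -8.1] [[685.0, 27.0], [658.0, -73.0], [559.0, -47.0], [587.0, 61.0]]
  len [104, 103, 112, 104] ang [-1.834, 2.885, 1.313, -0.331]
coderA [621.2 -13.3] [[685.0, 25.0], [658.0, -78.0], [559.0, -51.0], [582.0, 51.0]]
  len [107, 102, 105, 107] ang [-1.832, 2.876, 1.354, -0.248]
```

Run:
```python
from h import *
T=[("knob",429,0,94),("plate",623,-11,54),("bottle",662,210,165),("tray",474,-256,55)]
tiles=[]
for n,x,y,z in T:
    arm.move_ptp([x-68,y,250 if n!="bottle" else 290],down(0)); arm.hold(.3)
    c,im=shot("wrist","m_"+n)
    u,v=proj(c,[x,y,z])[0].round().astype(int); u-=100;v-=75;v=max(v,0)
    t=cv2.resize(im[v:v+150,u:u+200],(400,300),interpolation=cv2.INTER_CUBIC)
    t=np.clip(t*1.5,0,255).astype(np.uint8);print(n,u,v);tiles.append(t)
cv2.imwrite("pics/mos.png",np.vstack([np.hstack(tiles[:2]),np.hstack(tiles[2:])]));print(arm.get_t())
```

```text
knob 182 51
plate 181 51
bottle 180 51
tray 181 51
13.4083
```

View pics/mos.png

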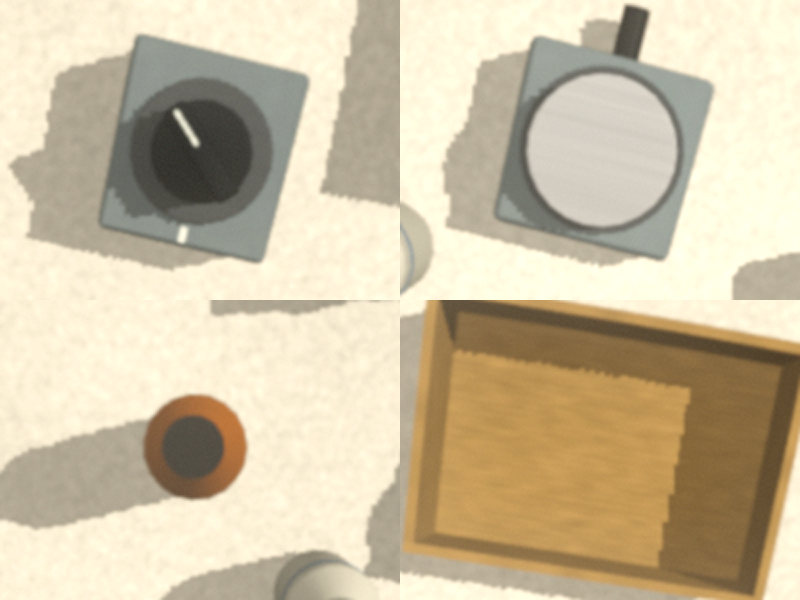

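The mosaic gives the knob disc centre at tile (202,151), its mark from (177,111) to (196,146), the plate centre at (203,149) and the bottle cap at (193,147). I'll convert these and fit the tray rim by colour.

Run:
```python
from h import *
def load(f): return tuple(np.asarray(a,float) for a in np.load(f"pics/{f}.npy",allow_pickle=True))
def q(f,off,px,z):
    P=unproj(load("m_"+f),np.array(px)/2+off-.25,z);print(f,z,P.round(1).tolist());return P
q("knob",(182,51),[(202,151)],64)
P=q("knob",(182,51),[(177,111),(196,146)],94);v=P[0]-P[1];print("ang",np.arctan2(v[1],v[0]))
P=q("knob",(182,51),[(137,35),(308,75),(263,262),(100,224)],50);print(P.mean(0),cv2.minAreaRect(P.astype(np.float32)))
q("plate",(181,51),[(203,149)],54)
q("bottle",(180,51),[(193,147)],165);q("bottle",(180,51),[(195,147)],100)
im=cv2.imread("pics/m_tray.png")[:265];hsv=cv2.cvtColor(im,cv2.COLOR_BGR2HSV)
m=((hsv[...,1]>95)&(hsv[...,0]<30)).astype(np.uint8);m=cv2.morphologyEx(m,cv2.MORPH_CLOSE,np.ones((5,5)))
cs=max(cv2.findContours(m,0,1)[0],key=cv2.contourArea)[:,0].astype(float)
P=unproj(load("m_tray"),cs,55).astype(np.float32);print(cv2.minAreaRect(P),cs.min(0),cs.max(0),cv2.boxPoints(cv2.minAreaRect(P)))
o=im.copy();cv2.polylines(o,[cs.astype(np.int32)],True,(0,255,0));cv2.imwrite("pics/traychk.png",o)
```

```text
knob 64 [[428.9, -1.2]]
knob 94 [[448.1, 11.2], [431.4, 1.9]]
ang 0.5073369870481392
knob 50 [[490.8, 34.2], [470.2, -59.5], [365.7, -37.1], [387.9, 57.6]]
[428.65245798  -1.17958224] ((428.3461608886719, -1.0676765441894531), (97.19293975830078, 106.8395004272461), 77.61012268066406)
plate 54 [[623.5, -12.3]]
bottle 165 [[663.7, 213.2]]
bottle 100 [[664.0, 213.1]]
((474.04644775390625, -256.9237060546875), (211.30401611328125, 147.25335693359375), 80.92560577392578) [183.  42.] [389. 203.] [[ 384.67816 -349.64124]
 [ 530.08856 -372.86557]
 [ 563.41473 -164.20618]
 [ 418.00433 -140.98184]]
```

Run:
```python
from h import *
x,y=428.8,-1.2; o=down(.507)
arm.move_ptp([x,y,190],o)
print(arm.move_l([x,y,71],o,120,force_limit=15))
arm.close(squeeze=25); print("w",arm.get_grip_width()*93,arm.get_wrist_force(),arm.get_moment())
q0=np.array(arm.get_joints());m0=arm.get_moment()
a=0
while a<2.8:
    a+= .3 if a<2 else .04
    q=q0.copy();q[5]-=a;arm.set_joints(q)
    m=arm.get_moment();dm=m-m0;f=arm.get_wrist_force()
    print(round(a,2),dm.round(2),f.round(1),round(arm.get_joints()[5],3))
    if a>2.1 and abs(dm[2])>.7: break
print(arm.get_t())
```

```text
False
w 14.060071864023806 [-0.77164469  6.56756337  1.91605968] [1.09297992 0.16824335 0.00743656]
0.3 [-1.49 -0.29  0.05] [ 0.2 -1.5 -0.8] 0.657
0.6 [-1.91 -0.64  0.03] [ 2.  -4.3 -2.8] 0.359
0.9 [-2.02 -0.95  0.04] [ 3.3 -4.4 -3.3] 0.057
1.2 [-1.85 -1.16  0.04] [ 4.2 -3.6 -5.9] -0.243
1.5 [-1.71 -1.44  0.04] [ 5.8 -3.4 -6.3] -0.543
1.8 [-1.33 -1.67  0.03] [ 7.2 -1.  -8.8] -0.843
2.1 [-1.   -1.77  0.07] [ 8.5  0.3 -8.3] -1.143
2.14 [-0.89 -1.8   0.02] [ 8.5  0.9 -8.6] -1.183
2.18 [-0.88 -1.88  0.07] [ 8.1  1.6 -8.3] -1.223
2.22 [-0.73 -1.88  0.02] [ 9.2  1.6 -9.1] -1.263
2.26 [-0.72 -1.85  0.02] [ 7.9  1.8 -9.7] -1.303
2.3 [-0.69 -1.9   0.03] [ 9.2  2.6 -9.1] -1.343
2.34 [-0.61 -1.87  0.  ] [ 8.6  2.8 -8.8] -1.383
2.38 [-0.58 -1.93  0.02] [ 8.4  2.4 -8.4] -1.423
2.42 [-0.59 -1.79 -0.32] [ 7.4  3.3 -8.8] -1.462
2.46 [-0.52 -1.5  -0.48] [ 7.1  3.  -7.2] -1.502
2.5 [-0.54 -1.41 -0.58] [ 5.8  3.5 -6. ] -1.542
2.54 [-0.46 -1.24 -0.66] [ 5.4  3.  -3.6] -1.582
2.58 [-0.4  -1.05 -0.73] [ 4.2  3.8 -3.9] -1.622
22.525
```

The moment rises sharply from about 2.40 rad, so the knob is at its stop. I'll release it, pick up the bottle by the neck and press it on the plate.

```bash
cat >> h.py <<'E'
YT=-.158
TC=np.array([474.0,-256.9]); 
def tray(x,y): return TC+np.array([[np.cos(YT),-np.sin(YT)],[np.sin(YT),np.cos(YT)]])@[x,y]
E
python3 - <<'E'
from h import *
arm.open(); p=arm.get_ee_pos(); arm.move_l([p[0],p[1],200])
o=down(YT)
arm.move_ptp([664-68,213.1,290],down(0)); arm.hold(.2); shot("wrist","m_knob2")
arm.move_ptp([663.9,213.1,260],o)
print(arm.move_l([663.9,213.1,128],o,120,force_limit=12))
arm.close(squeeze=60); print("w",arm.get_grip_width()*93,arm.get_ee_pos())
arm.move_l([663.9,213.1,310],o); 
arm.move_ptp([623.5,-12.3,310],o); arm.move_l([623.5,-12.3,195],o,120); arm.hold(.3)
print("F0",arm.get_wrist_force())
r=arm.move_l([623.5,-12.3,166],o,15,force_limit=26)
print(r,arm.get_ee_pos(),arm.get_wrist_force(),arm.get_t())
arm.hold(.7); print(arm.get_ee_pos(),arm.get_wrist_force(),arm.get_grip_width()*93)
shot("side","press")
E
```

```text
False
w 27.16048479762741 [663.90229987 213.15029074 127.95265961]
F0 [ 0.18851069  0.25310063 -4.28360063]
True [624.04672921 -12.26775867 172.1499177 ] [-3.81301865  0.44507636  9.82164523] 35.85
[624.05816376 -12.26117456 172.36094319] [-3.28815182  0.36448267  9.76477208] 26.875313755338677
```

Run:
```python
from h import *
z=172
while z>167:
    z-=.5; arm.move_l([623.5,-12.3,z],None,10)
    f=arm.get_wrist_force(); print(z,arm.get_ee_pos()[2].round(2),f.round(1))
    if f[2]>24: break
arm.hold(.7); print(arm.get_ee_pos(),arm.get_wrist_force(),arm.get_grip_width()*93,arm.get_t())
c,im=shot("side","press2"); u,v=proj(c,[623,-12,90])[0].astype(int)
cv2.imwrite("pics/press2_v.png",cv2.resize(im[v-75:v+75,u-100:u+100],(600,450),interpolation=cv2.INTER_CUBIC))
```

```text
171.5 172.85 [-3.7  1.  10. ]
171.0 172.38 [-3.8  0.5  9.9]
170.5 171.93 [-4.1  0.9 11.1]
170.0 171.8 [-3.8  0.5 12.1]
169.5 171.77 [-5.7  1.  16.6]
169.0 171.76 [-6.3  0.1 19.1]
168.5 171.74 [-6.1  0.9 22.6]
168.0 171.71 [-8.5  1.4 26.8]
[624.6184473  -12.35651103 171.70739777] [-7.46931215  0.80190856 27.23277106] 27.287599956638 39.3
```

View pics/press2_v.png

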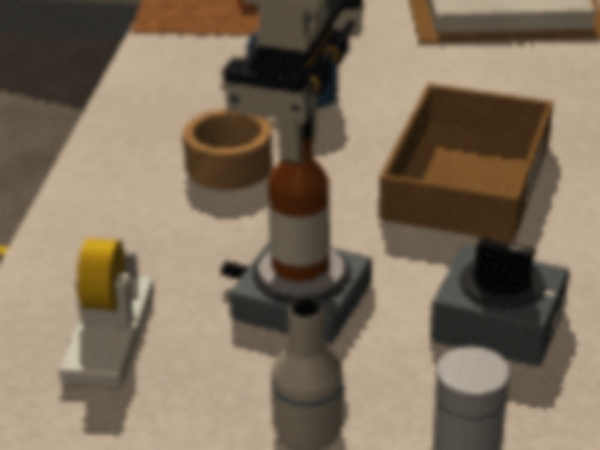

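The press curve shows the plate on its bottom stop: the TCP stays at 171.75 while the force climbs to 27 N. The bottle stands square and the hold is done, so I'll pack it and then look at the flask.

```bash
cat >> h.py <<'E'
def place(x,y,zfoot):
    """zfoot: foot below TCP"""
    o=down(YT);p=tray(x,y);z=zfoot+6
    arm.move_l([*p,z+25],o,200); arm.hold(.2); f0=arm.get_wrist_force()
    r=arm.move_l([*p,z-4],o,25,force_limit=7)
    print("place",r,arm.get_ee_pos()-[0,0,z],arm.get_wrist_force()-f0)
    arm.open(); arm.move_l([*p,z+130],o,200)
def look(n,x,y,z,zt=250):
    arm.move_ptp([x-68,y,zt],down(0)); arm.hold(.3)
    c,im=shot("wrist","l_"+n); u,v=proj(c,[x,y,z])[0].round().astype(int);u-=100;v=max(v-75,0)
    cv2.imwrite(f"pics/l_{n}_v.png",np.clip(cv2.resize(im[v:v+150,u:u+200],(600,450),interpolation=cv2.INTER_CUBIC)*1.4,0,255));print(n,u,v,arm.get_t())
E
python3 - <<'E'
from h import *
o=down(YT); p=arm.get_ee_pos()
arm.move_l([p[0],p[1],320],o); arm.move_ptp([*tray(33.5,62),320],o)
place(33.5,62,127.7)
look("flask",565,127,138)
E
```

```text
place True [ 5.16879443e+02 -2.00866596e+02  1.67644514e-01] [-0.59344568  0.11539618  8.74138165]
flask 180 51 47.0083[ WARN:0@2.594] global loadsave.cpp:1063 imwrite_ Unsupported depth image for selected encoder is fallbacked to CV_8U.
```

View pics/l_flask_v.png

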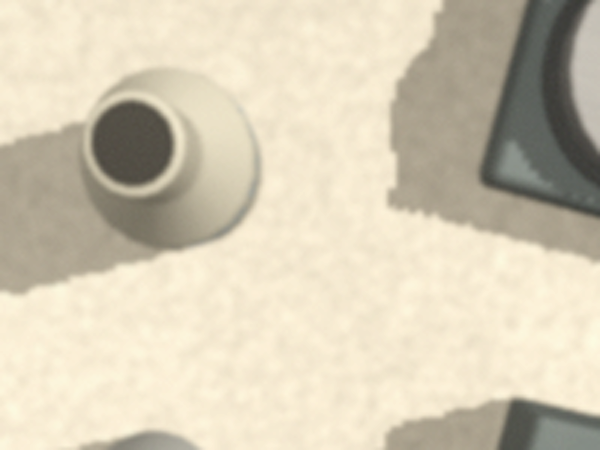

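The flask has been knocked aside: its mouth is now at tile (132,147) and its body centre at (172,158). I'll grasp it where it stands now.

Run:
```python
from h import *
c=tuple(np.asarray(a,float) for a in np.load("pics/l_flask.npy",allow_pickle=True))
f=lambda x,y,z:unproj(c,[(x/3+180-.33,y/3+51-.33)],z)[0]
a,b=f(132,147,138),f(172,158,75);print(a,b)
if np.linalg.norm(a-b)>8: raise SystemExit
x,y=(a+b)/2; o=down(YT)
arm.move_ptp([x,y,240],o)
print(arm.move_l([x,y,103],o,120,force_limit=10))
arm.close(squeeze=40); print("w",arm.get_grip_width()*93)
arm.move_l([x,y,290],o,200); arm.move_ptp([*tray(33.5,-62),320],o)
place(33.5,-62,103)
look("tin",447,193,105)
```

```text
[587.11815752 174.57927845] [588.26750841 171.88182168]
False
w 29.39068049977962
place True [ 4.97359125e+02 -3.22916851e+02 -3.54649425e-01] [0.84460551 1.95943522 7.58990986]
tin 181 51 59.1167[ WARN:0@4.208] global loadsave.cpp:1063 imwrite_ Unsupported depth image for selected encoder is fallbacked to CV_8U.
```

View pics/l_tin_v.png

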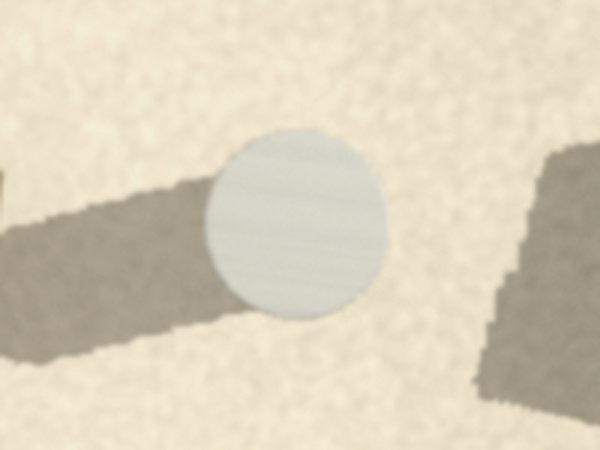

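The tin has not moved; its top centre is at tile (297,223).

Run:
```python
from h import *
c=tuple(np.asarray(a,float) for a in np.load("pics/l_tin.npy",allow_pickle=True))
x,y=unproj(c,[(297/3+181-.33,223/3+51-.33)],105)[0];print(x,y); o=down(YT)
arm.move_ptp([x,y,220],o)
print(arm.move_l([x,y,71],o,120,force_limit=10))
arm.close(squeeze=25); print("w",arm.get_grip_width()*93)
arm.move_l([x,y,290],o,200); arm.move_ptp([*tray(-33.5,62),290],o)
place(-33.5,62,71)
look("box",446,350,105)
```

```text
448.0686438490429 193.9969894730079
False
w 59.54600130465426
place True [ 4.50696014e+02 -1.90069977e+02 -2.00890782e-01] [0.08583544 2.22470033 8.4955852 ]
box 181 51 70.2917[ WARN:0@4.275] global loadsave.cpp:1063 imwrite_ Unsupported depth image for selected encoder is fallbacked to CV_8U.
```

View pics/l_box_v.png

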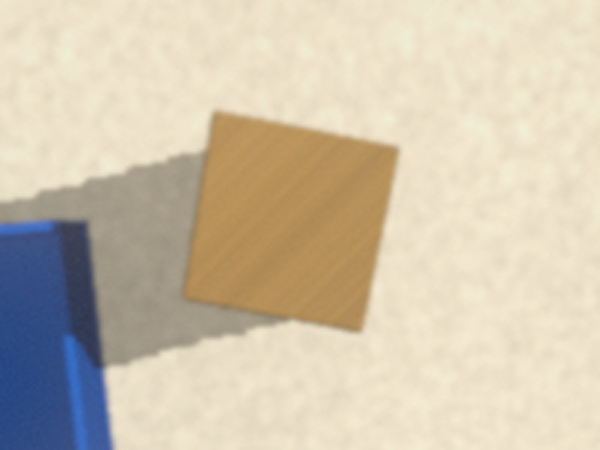

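The box is still in place, with top corners (214,111), (399,148), (362,331) and (184,297).

Run:
```python
from h import *
c=tuple(np.asarray(a,float) for a in np.load("pics/l_box.npy",allow_pickle=True))
P=unproj(c,np.array([(214,111),(399,148),(362,331),(184,297)])/3+[181,51]-.33,105)
x,y=P.mean(0); d=(P[0]-P[3])+(P[1]-P[2]); e=(P[0]-P[1])+(P[3]-P[2])
yaw=(np.arctan2(d[1],d[0])+np.arctan2(-e[0],e[1]))/2;print(x,y,yaw); o=down(yaw)
arm.move_ptp([x,y,220],o)
print(arm.move_l([x,y,71],o,120,force_limit=10))
arm.close(squeeze=25); print("w",arm.get_grip_width()*93)
arm.move_l([x,y,290],o,200); arm.move_ptp([*tray(-33.5,-62),290],down(YT))
place(-33.5,-62,71)
arm.move_ptp([474-90,-257,330],down(0)); arm.hold(.3); c,im=shot("wrist","fin")
arm.set_joints([0.9,0.,1.4,0,1.6,0.9]); arm.hold(.3)
_,t=shot("top","fin_top"); _,s=shot("side","fin_side")
a=cv2.resize(im[:280],(400,200)); b=cv2.resize(s,(400,300))
cv2.imwrite("pics/fin_v.png",np.vstack([np.hstack([im[40:290,100:500],cv2.resize(s[100:300,150:450],(400,250))]),cv2.resize(t[90:420],(800,471))[:350]]));print(arm.get_t(),arm.get_ee_pos())
```

```text
447.0688972939149 353.26964621703326 -0.1882939757769218
False
w 59.76231290575725
place True [ 4.31130070e+02 -3.12337412e+02 -3.32783870e-01] [1.48339173 2.99621829 5.93604718]
83.9083 [260.49186105 402.89260657 505.5325151 ]
```

View pics/fin_v.png

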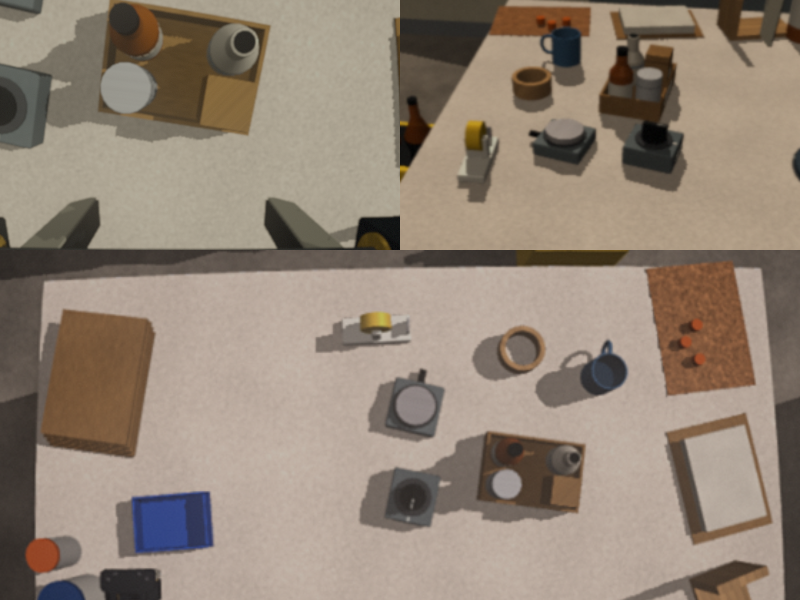

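All four goods stand upright in the tray, the bystanders have not moved, and I see no other goods. Last, I'll check the knob pointer and the near part of the bench.

Run:
```python
from h import *
arm.move_ptp([429-68,0,250],down(0)); arm.hold(.3)
c,im=shot("wrist","k3"); t=cv2.imread("pics/fin_top.png")
a=cv2.resize(im[51:201,182:382],(800,600))[:, 100:700][:400]
a=cv2.resize(im[51:201,182:382],(400,300)); b=cv2.resize(t[210:420],(400,150))
cv2.imwrite("pics/k3_v.png",np.vstack([np.hstack([np.clip(a*1.4,0,255).astype(np.uint8),np.zeros((300,400,3),np.uint8)]),cv2.resize(t[210:420],(800,300))]))
arm.move_ptp([300,0,330],down(0)); print(arm.get_t(),arm.get_wrist_force())
```

```text
86.5083 [-0.13771726 -0.61155929 -1.38317738]
```

View pics/k3_v.png

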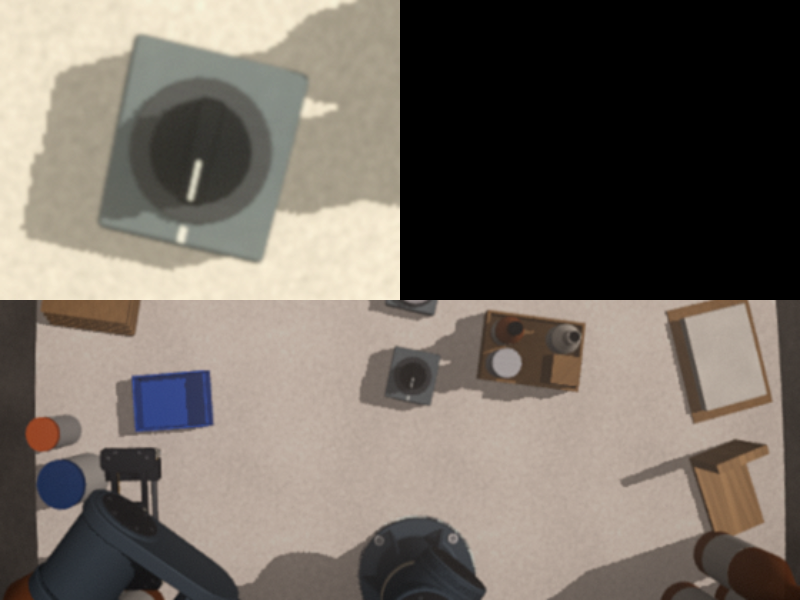

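The pointer mark, from (199,161) to (191,200), lines up with the tick at (182,235), so the knob is at zero. No goods are left on the bench.

```bash
python3 -c "
from cell import arm
print(arm.sign_off(),arm.get_t())"
```

```text
the job is handed in; nothing more can be done
the job is handed in; nothing more can be done
```

The job is handed in at about 87 s: the knob is at its zero stop, the bottle held the coder's plate fully down for at least 0.7 s, and the bottle, flask, tin and box stand upright in the tray with the bystanders where they were.

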